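# Hang a pair of mugs on the balancing mug rack, one each side

### The arm

A 6-joint arm with a two-finger parallel gripper is mounted at the origin on a cart in front of the work surface, level with it; the furniture and walls round the work are solid. World frame = base frame: x ahead of the robot, y to its left, z up, the work surface at z = 0. Lengths are in m, angles in rad, forces in N, time in s.
With the tool pointing down it reaches from about 0.3 to 1 m from the base axis. Payload 5.1 kg.
Tool frame: the origin (TCP) lies between the finger pads; the fingertips stand 14 mm ahead of it and the grasp point (between the pads) lies 5 mm behind it (bot.tip_reach is the z of the fingertips in the tool frame, in m); z points along the fingers, y is the line along which they close (so a half turn about z gives the same grasp; the last joint's range is limited). The gripper opens to 95 mm and grips with 3 to 60 N. Pads are 20 mm wide; open, the fingers measure 119 mm over their backs; the gripper's body (75 mm by 180 mm) begins 59 mm behind the grasp point.
Start: joints at [1.1, 0.124, 1.65, -0, 1.367, -0.083], TCP at [0.246, 0.602, 0.229] pointing down, gripper open.
Joint ranges: [-2.61, 2.61], [-1.02, 2.33], [0.03, 2.71], [-1.35, 4.49], [0.32, 2.68], [-2.91, 2.91]. Speed limits (rad/s): [2.57, 2.57, 3.14, 3.14, 3.14, 3.14].

### API

Orientations are given as a unit quaternion [w, x, y, z].
In Python, from rig import bot gives the robot as it stands. Calls block until the motion is done:
- bot.move_to(position, orientation): joint-space move of the TCP to a pose.
- bot.move_straight(position, ori=None, feed=0.15): straight line of the TCP; ori=None keeps the orientation; feed is the mean speed in m/s.
- bot.goto_joints(angles): joint-space move.
- bot.set_gripper(opening, grip_force=None): opening from 0.0 (shut) to 1.0 (fully open); grip_force is the grip in N (None keeps the last); returns when the fingers have stopped.
- bot.pause(seconds).
- bot.ik(position, orientation): joint angles nearest the present ones, or None.
- bot.read_state(): the state.
- bot.snapshot(name): name is "scene" or "top" or "wrist"; returns a dict with "img" (420x560x3 uint8, red, green, blue), "intrinsics" (3x3 intrinsics, pixels), "extrinsics" (4x4, takes a point from camera to world coordinates); the wrist camera has in their place "T_tool_cam" (4x4, takes a point from camera to tool coordinates, whose origin is the TCP and whose axes are the flange's). Camera axes: x right, y down, z forward; pixel columns grow to the right and rows downward; lengths in m; the calibration is good to about 2 mm. A picture is of the moment at which its call begins: read the wrist's pose just before it. There is no depth.
A pose or a line that the arm cannot do raises bot.Unreachable and nothing moves.
- bot.finish_job(): hands the job in; it is judged then, once.
The state is a dict: "time_s": time; "qpos": joint angles; "joint_velocities": joint speeds; "joint_efforts": joint torques, N m; "position": TCP position; "tool_rot": TCP orientation; "ft_force": force on the tool from outside, world axes, zero at the start; "torque": the same for the moment, N m; "grip_width": opening from 0.0 (shut) to 1.0 (fully open); "grasp_force": force on a finger pad.
Only numpy, scipy, OpenCV 4.12 (cv2) and the standard library are available. Lean on these libraries where they do the work, as an engineer would, in place of code of your own. Each camera call takes 0.05 s, during which the arm holds its last target. There are 200 camera calls.

### The job

Hang the two matching beige mugs by their handles on the balancing mug rack, one on the left peg and one on the right, so that its bar comes to rest level. The mug that lies on its side cannot be hung as it lies: first stand it on its foot on the worktop and let go, then take it afresh with the handle free. Hang them in whichever order you like, and leave the tape, the tags and the blue tumbler where they are.

Things in the scene. Friction and masses are not known exactly. Their poses are not given: they have to be found in the camera images.
- rack: Mug rack, fixed: wooden foot 115 x 170 mm, steel post 36 mm behind (+x) a wooden bar, 204 mm long, 16 x 20 mm thick, that turns on a pivot like a see-saw, a steel peg at each end. Origin on the worktop below the pivot, z up, y along the level bar to the left, x away from the robot. Pivot 245 mm up; a 42 mm thick weight hangs 78 to 128 mm below it.
- peg_left (a point): Middle of the left peg, on its axis, +138 mm along the bar; axes of the tilting bar. The peg is a 6 mm steel rod that runs out along the bar's y; 30 mm inboard of here is a 14 mm ferrule, 27 mm outboard the tip, turned up 7 mm, with a 7.6 mm ball. Seen end on, the peg reaches from 3 mm below to 11 mm above here. Air in front (-x) and below is free.
- peg_right (a point): Middle of the right peg, on its axis, -138 mm along the bar; axes of the tilting bar. The peg is a 6 mm steel rod that runs out along the bar's y; 30 mm inboard of here is a 14 mm ferrule, 27 mm outboard the tip, turned up 7 mm, with a 7.6 mm ball. Seen end on, the peg reaches from 3 mm below to 11 mm above here. Air in front (-x) and below is free.
- bar (a joint): Tilt of the bar, rad: 0 level, positive lifts the left end, stops at -0.17 and +0.17. Its weight pulls it level with about 0.55 N m per rad. One mug alone (0.13 N m) tips it down on that side to the stop or nearly, and the other peg then stands some 23 mm higher than level; one mug on each peg brings it level.
- mug_stood: Beige mug, like the other, 96 g: body 63 mm across, 59 mm high, foot 55 mm. Frame: origin in the foot's plane, z from foot to mouth; the mug's axis runs through (0, +9.5 mm); the handle points to -y and ends 50 mm from the axis. At the start it stands on the worktop, handle away from the robot (+x, up to 45 degrees to either side).
- mug_stood_eye (a point): Centre of the hole in this mug's handle, at (0, -27.5, 32) mm in the mug's frame (37 mm from the mug's axis), same axes. The hole runs through along x, 13 mm wide in y, 24 mm high (z = 20 to 44 mm). The handle is a ring in the y-z plane, 14 mm wide along x, z = 10 to 50 mm.
- mug_lying: Beige mug, like the other, 96 g: body 63 mm across, 59 mm high, foot 55 mm. Frame: origin in the foot's plane, z from foot to mouth; the mug's axis runs through (0, +9.5 mm); the handle points to -y and ends 50 mm from the axis. Starts lying, axis 31 mm up, mouth to -y (+-26 degrees), handle on the far side. Let go on its foot's edge, leaning under 35 degrees, it rocks upright.
- mug_lying_eye (a point): Centre of the hole in this mug's handle, at (0, -27.5, 32) mm in the mug's frame (37 mm from the mug's axis), same axes. The hole runs through along x, 13 mm wide in y, 24 mm high (z = 20 to 44 mm). The handle is a ring in the y-z plane, 14 mm wide along x, z = 10 to 50 mm.
- tape_roll: Bystander: roll of brown tape lying flat, 96 mm across, 48 mm high, right of the rack; origin at its underside's centre.
- tag_stack: Bystander: banded stack of kraft price tags, 36 x 48 x 12 mm, right of the rack; origin at its underside's centre.
- mug_blue: Bystander: dark blue tumbler without handle, 70 mm across, 63 mm high, standing left of the rack; origin at its underside's centre.

How it is judged:
By the outcome, as a careful person would: the job done as asked, in the order asked, and still so for the second after the job is handed in, with the robot touching nothing.
It also fails if it takes over 72 s, if anything falls off the work surface, if the arm or the gripper's body presses on something with over 40 N, if the wrist force passes 120 N, or if a joint passes its speed limit or range.

## Working session

There is one attempt and no reset: what is moved stays moved. The work goes in short steps, each a Python script; the robot and the scene stay as the last script left them, time stands still between calls to the robot, and variables do not carry over. Pictures are saved under pics/ and viewed, at most 12 in all, crops included, and the job is handed in when it is done.

```bash
ls; mkdir -p pics
python3 - <<'E'
from rig import bot
import cv2,numpy as np
for n in("scene","top"):
    s=bot.snapshot(n); cv2.imwrite(f"pics/{n}0.png",s["img"][...,::-1]); print(n,s["intrinsics"].tolist(),s["extrinsics"].round(4).tolist())
    np.savez(f"{n}.npz",K=s["intrinsics"],E=s["extrinsics"])
s=bot.snapshot("wrist");print(s["T_tool_cam"],s["intrinsics"]); st=bot.read_state();print(st)
print(bot.tip_reach)
E
```

```text
pics
scene [[422.5323613303229, 0.0, 279.65429580688743], [0.0, 422.5323613303229, 206.71674101449267], [0.0, 0.0, 1.0]] [[-0.8752, -0.3799, 0.2994, 0.2598], [-0.4837, 0.6876, -0.5415, 0.368], [-0.0001, -0.6187, -0.7856, 0.9258], [0.0, 0.0, 0.0, 1.0]]
top [[530.2362665868704, 0.0, 277.4780630150027], [0.0, 530.2362665868704, 219.1862958132451], [0.0, 0.0, 1.0]] [[-0.0057, -0.9962, 0.0867, 0.4203], [-0.9999, 0.0045, -0.0144, -0.1492], [0.014, -0.0867, -0.9961, 1.6418], [0.0, 0.0, 0.0, 1.0]]
[[-1.27661919e-03 -9.71741213e-01 -2.36045303e-01  6.69671279e-02]
 [ 9.99999149e-01 -1.17752130e-03 -5.60791197e-04  4.60279304e-04]
 [ 2.66995545e-04 -2.36045818e-01  9.71741890e-01 -1.56456414e-01]
 [ 0.00000000e+00  0.00000000e+00  0.00000000e+00  1.00000000e+00]] [[347.3328389    0.         277.33219688]
 [  0.         347.3328389  210.53214488]
 [  0.           0.           1.        ]]
{'time_s': 0.15, 'qpos': array([ 1.10041151e+00,  1.24332823e-01,  1.65134228e+00, -5.61696674e-06,
        1.36749034e+00, -8.26120161e-02]), 'joint_velocities': array([-0.00010792, -0.00095437, -0.00463285,  0.00077243, -0.00220263,
       -0.00164633]), 'joint_efforts': array([ 5.43116657e-04, -4.18194938e+01, -3.60470223e+01,  7.76038226e-02,
        4.69032652e-02, -1.18576331e-04]), 'position': array([0.24560574, 0.60130691, 0.22769461]), 'tool_rot': array([-2.12031863e-04,  1.92673304e-01,  9.81262646e-01, -7.57278464e-04]), 'ft_force': array([0.47736538, 0.33441834, 0.254756  ]), 'torque': array([-0.00311437, -0.01116459,  0.02707903]), 'grasp_force': 0.0, 'grip_width': 1.0025379676469488}
0.014
```

Run:
```python
import cv2,numpy as np
a=cv2.imread("pics/scene0.png");b=cv2.imread("pics/top0.png")
cv2.imwrite("pics/scene0b.png",cv2.resize(a,(784,588)));cv2.imwrite("pics/top0b.png",cv2.resize(b,(784,588)))
```

```text
(no output)
```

View pics/scene0b.png

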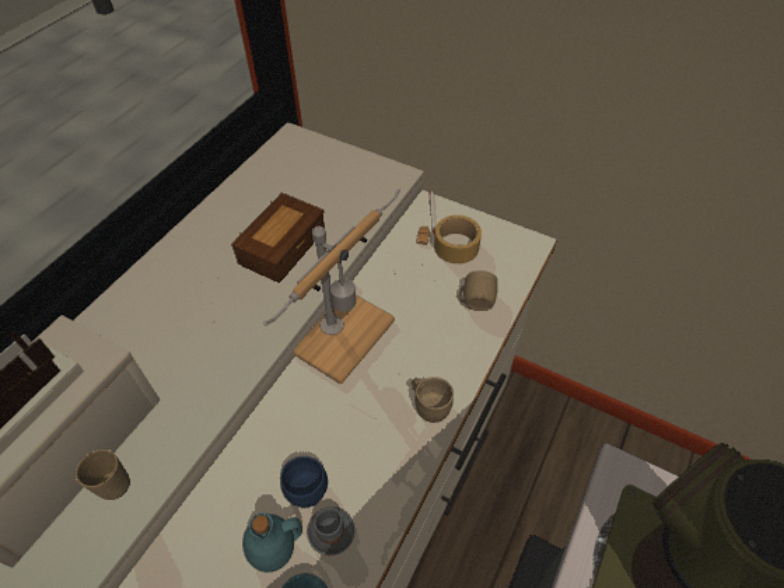

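View pics/top0b.png

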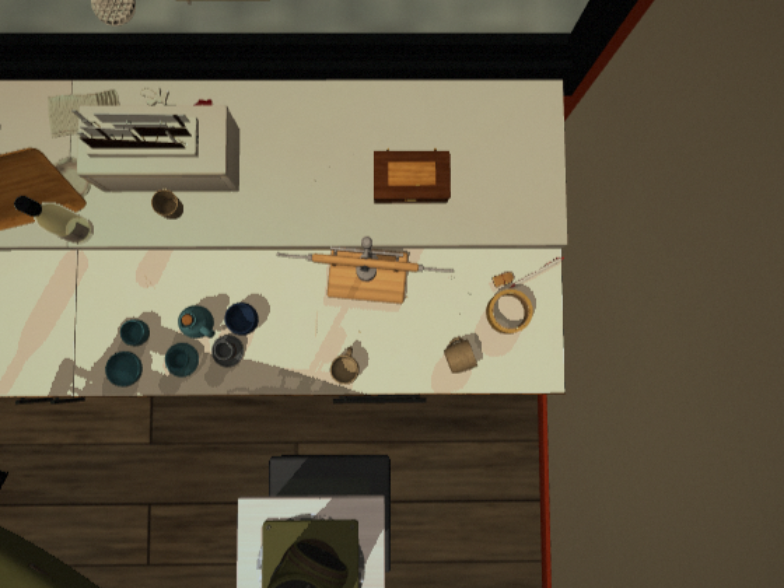

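```bash
cat > h.py <<'E'
import numpy as np,cv2
from scipy.spatial.transform import Rotation as R
from rig import bot
def rot(q): return R.from_quat(np.roll(q,-1))
def quat(r): return np.roll(r.as_quat(),1)
def TM(p,q):
    T=np.eye(4);T[:3,:3]=rot(q).as_matrix();T[:3,3]=p;return T
def shot(cam,name,save=True):
    st=bot.read_state();s=bot.snapshot(cam)
    E=s["extrinsics"] if cam!="wrist" else TM(st["position"],st["tool_rot"])@s["T_tool_cam"]
    np.savez(name+".npz",K=s["intrinsics"],E=E)
    cv2.imwrite(f"pics/{name}.png",s["img"][...,::-1]);return s["img"]
def ray(name,px):
    d=np.load(name+".npz");K,E=d["K"],d["E"]
    v=E[:3,:3]@np.linalg.solve(K,[px[0],px[1],1.]);return E[:3,3],v/np.linalg.norm(v)
def onz(name,px,z):
    o,v=ray(name,px);return o+v*(z-o[2])/v[2]
def tri(*obs):
    A=np.zeros((3,3));b=np.zeros(3);rs=[ray(n,p) for n,p in obs]
    for o,v in rs:
        P=np.eye(3)-np.outer(v,v);A+=P;b+=P@o
    x=np.linalg.solve(A,b);return x,max(np.linalg.norm(np.cross(x-o,v)) for o,v in rs)
def proj(name,X):
    d=np.load(name+".npz");K,E=d["K"],d["E"];c=K@((np.asarray(X)-E[:3,3])@E[:3,:3]);return c[:2]/c[2]
def down(yaw,tilt=None):
    # tool z down, tool y (closing) along world yaw
    y=np.array([np.cos(yaw),np.sin(yaw),0]);z=np.array([0,0,-1.]);return quat(R.from_matrix(np.c_[np.cross(y,z),y,z]))
E
python3 - <<'E'
from h import *
f=1/1.4
T=lambda a,b:(("top",np.array(a)*f),("scene",np.array(b)*f))
for n,a,b in[("barL end",(312,258),(296,294)),("barR end",(419,268),(378,214)),("tipL",(278,254),(267,322)),("tipR",(453,271),(398,191))]:
    print(n,*tri(*T(a,b)))
for n,a,z in[("stood",(345,368),.059),("handle",(350,350),.03),("lying",(460,356),.03),("lyhandle",(457,340),.03),("footc",(367,276),0.01),("step",(300,247),0),("front",(300,395),0),("right",(564,320),0),("blue",(241,318),.06),("tape",(511,311),.048),("jar",(228,350),.05)]: print(n,onz("top",np.array(a)*f,z))
print(onz("scene",np.array((433,390))*f,.059),onz("scene",np.array((481,288))*f,.03))
E
```

```text
barL end [ 0.6352528  -0.02504167  0.24761225] 0.00017758427139514136
barR end [ 0.61524045 -0.22814147  0.24389282] 0.0005700614311390339
tipL [0.64141247 0.03802818 0.25156526] 0.001086823120111995
tipR [ 0.6107853  -0.29195061  0.24474599] 0.001225162209055567
stood [ 0.42809122 -0.07907976  0.059     ]
handle [ 0.46705064 -0.08864672  0.03      ]
lying [ 0.45277897 -0.32718686  0.03      ]
lyhandle [ 0.48752808 -0.32114457  0.03      ]
footc [ 0.63104715 -0.12570584  0.01      ]
step [0.6981375  0.02373751 0.        ]
front [0.36990406 0.02222543 0.        ]
right [ 0.5320347 -0.563269   0.       ]
blue [0.53549877 0.14220383 0.06      ]
tape [ 0.54878707 -0.43684545  0.048     ]
jar [0.46785356 0.17094521 0.05      ]
[ 0.42851264 -0.0780519   0.059     ] [ 0.4515825  -0.33598191  0.03      ]
```

Run:
```python
from h import *
bot.move_to([.43,-.14,.22],down(np.pi/2))
a=shot("wrist","w1")
bot.move_straight([.43,-.28,.22],feed=.3)
b=shot("wrist","w2")
st=bot.read_state();print(st["time_s"],st["position"],st["qpos"])
# crops: both mugs in each
out=[]
for n in("w1","w2"):
    im=cv2.imread(f"pics/{n}.png")
    for X in([.44,-.08,.03],[.45,-.33,.03]):
        u,v=proj(n,X);print(n,u,v)
        u0=int(np.clip(u-80,0,400));v0=int(np.clip(v-60,0,300));print("crop",u0,v0)
        out.append(cv2.resize(im[v0:v0+120,u0:u0+160],(400,300),interpolation=cv2.INTER_CUBIC))
cv2.imwrite("pics/c1.png",np.vstack([np.hstack(out[:2]),np.hstack(out[2:])]))
```

```text
3.5667 [ 0.43000403 -0.27917632  0.21968146] [-6.80833297e-01 -1.78448185e-01  1.96143456e+00  4.72570709e-04
  1.35953669e+00 -2.25228267e+00]
w1 335.0242845047078 203.17932973932687
crop 255 143
w1 91.52093011518373 212.77684941998967
crop 11 152
w2 472.22415868116843 203.36597519696613
crop 392 143
w2 227.6298418802582 213.36991044435857
crop 147 153
```

View pics/c1.png

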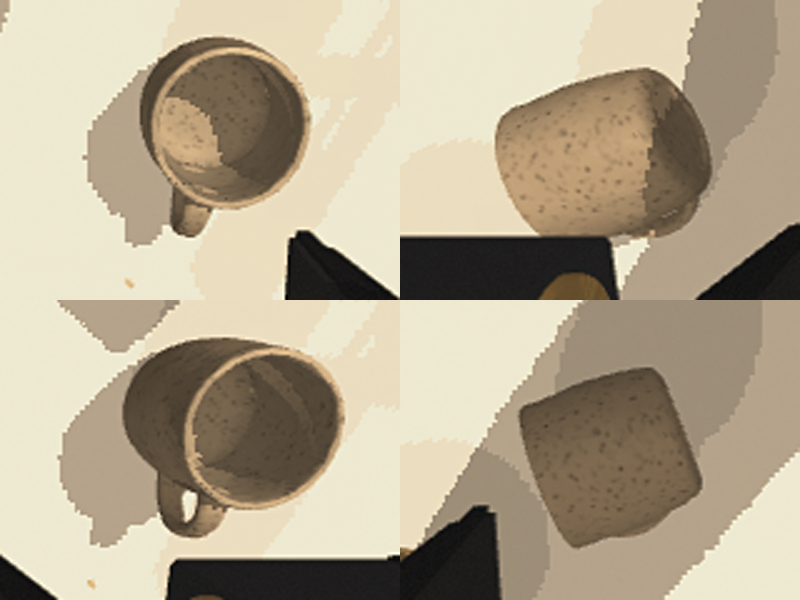

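Run:
```python
from h import *
P=lambda o,u,v,ou,ov:(o,np.array([ou+u/2.5,ov+v/2.5]))
rim,e=tri(P("w1",231,128,255,143),P("w2",265,128.5,392,143));print("rim",rim,e)
h,e=tri(P("w1",188,237,255,143),P("w2",180,237,392,143));print("hend",h,e,np.degrees(np.arctan2(*(h-rim)[1::-1])),np.linalg.norm((h-rim)[:2]))
pts=[]
for u,v in((121,110),(175,246),(255,69),(301,187)):
    pts.append(onz("w2",P("w2",u,v,147,153)[1],.031));print(pts[-1])
m=(pts[0]+pts[1])/2;f=(pts[2]+pts[3])/2;print("mouth",m,"foot",f,np.linalg.norm(m-f),np.degrees(np.arctan2(m[1]-f[1],m[0]-f[0])))
print("h check",tri(P("w1",97,115,11,152),P("w2",121,110,147,153)),tri(P("w1",250,70,11,152),P("w2",255,69,147,153)))
# rack from top/scene
```

```text
rim [ 0.42510687 -0.07370868  0.05881879] 1.7375524096735353e-05
hend [ 0.47711004 -0.08355065  0.02958779] 0.00011333311838148336 -10.716883417119762 0.05292630776637379
[ 0.4325944  -0.36187423  0.031     ]
[ 0.49097206 -0.34250117  0.031     ]
[ 0.41596861 -0.3072551   0.031     ]
[ 0.46522824 -0.28925469  0.031     ]
mouth [ 0.46178323 -0.3521877   0.031     ] foot [ 0.44059843 -0.2982549   0.031     ] 0.05794431123524513 -68.55510042998357
h check (array([ 0.42973027, -0.35752202,  0.04927124]), np.float64(0.0007887536686620377)) (array([ 0.41654818, -0.30758408,  0.02695944]), np.float64(3.662605096399599e-05))
```

```bash
cat >> h.py <<'E'
M=np.array([np.cos(np.radians(-68.6)),np.sin(np.radians(-68.6)),0]);C=np.array([-M[1],M[0],0]) # mouth dir, closing dir
def tip(phi): # tool tilted by phi deg from down toward M
    return quat(R.from_rotvec(C*-np.radians(phi))*rot(down(np.radians(201.4))))
E
python3 - <<'E'
from h import *
foot=np.array([.4406,-.2983,.031]); g=foot+M*.050
print("grasp",g, rot(tip(80)).as_matrix()[:,2])
for phi in(-15,0,30,60,70,75,80,85,90):
    z=.08 if phi>0 else .045
    o=[]
    for x,y in((.45,-.33),(.45,-.30),(.42,-.36)):
        q=bot.ik([x,y,z],tip(phi));o.append(None if q is None else q.round(2).tolist())
    print(phi,o)
c=np.array([.6252,-.1266,.2457]);yr=np.array([.0985,.9951,0]);xr=np.array([yr[1],-yr[0],0])
print("hang")
for s in(1,-1):
  for th in(0,20,45,60):
    q0=quat(R.from_rotvec(-yr*np.radians(th))*rot(down(np.arctan2(yr[1],yr[0]))))
    q1=quat(rot(q0)*R.from_euler('z',180,degrees=True))
    p=c+yr*s*.14-xr*.03
    print(s,th,[None if (q:=bot.ik(p+np.array([0,0,.01]),o)) is None else q.round(2).tolist() for o in(q0,q1)], rot(q0).as_matrix()[:,2].round(2))
E
```

```text
grasp [ 0.45884384 -0.34485279  0.031     ] [ 0.35933349 -0.91691099 -0.17364818]
-15 [[-0.78, 0.25, 1.86, 0.11, 1.28, 1.94], [-0.75, 0.21, 1.9, 0.12, 1.27, 1.97], [-0.85, 0.24, 1.86, 0.09, 1.28, 1.88]]
0 [[-0.73, 0.11, 2.0, -0.0, 1.03, 2.04], [-0.69, 0.07, 2.04, -0.0, 1.03, 2.08], [-0.81, 0.1, 2.01, -0.0, 1.03, 1.96]]
30 [[-0.59, -0.14, 2.24, -0.49, 0.65, 2.52], [-0.53, -0.17, 2.27, -0.52, 0.68, 2.59], [-0.68, -0.16, 2.27, -0.44, 0.62, 2.39]]
60 [None, None, None]
70 [[-0.39, 0.01, 2.44, 4.32, 0.83, -2.24], [-0.31, -0.0, 2.46, 4.39, 0.88, -2.27], [-0.5, -0.04, 2.49, 4.2, 0.76, -2.2]]
75 [[-0.37, 0.07, 2.44, 4.22, 0.94, -2.13], [-0.29, 0.06, 2.46, 4.3, 0.98, -2.16], [-0.49, 0.03, 2.49, 4.1, 0.88, -2.08]]
80 [[-0.36, 0.14, 2.44, 4.14, 1.05, -2.04], [-0.28, 0.14, 2.45, 4.22, 1.09, -2.06], [-0.48, 0.11, 2.48, 4.02, 1.01, -1.99]]
85 [[-0.35, 0.22, 2.43, 4.08, 1.17, -1.96], [-0.27, 0.21, 2.44, 4.16, 1.2, -1.98], [-0.47, 0.19, 2.47, 3.96, 1.14, -1.92]]
90 [[-0.35, 0.3, 2.41, 4.03, 1.29, -1.9], [-0.27, 0.3, 2.42, 4.11, 1.32, -1.92], [-0.47, 0.27, 2.45, 3.91, 1.27, -1.85]]
hang
1 0 [[-0.06, 0.02, 1.71, -0.0, 1.41, -1.53], [-0.06, 0.02, 1.71, -0.0, 1.41, 1.61]] [ 0.  0. -1.]
1 20 [[-0.06, -0.19, 1.94, -0.02, 1.04, -1.52], [-0.06, -0.19, 1.94, -0.02, 1.04, 1.62]] [ 0.34 -0.03 -0.94]
1 45 [[-0.04, -0.39, 2.21, -0.07, 0.54, -1.47], [-0.04, -0.39, 2.21, -0.07, 0.54, 1.67]] [ 0.7  -0.07 -0.71]
1 60 [None, None] [ 0.86 -0.09 -0.5 ]
-1 0 [[-0.51, 0.08, 1.65, -0.0, 1.41, -1.98], [-0.51, 0.08, 1.65, -0.0, 1.41, 1.16]] [ 0.  0. -1.]
-1 20 [[-0.58, -0.11, 1.86, 0.18, 1.08, -2.11], [-0.58, -0.11, 1.86, 0.18, 1.08, 1.03]] [ 0.34 -0.03 -0.94]
-1 45 [[-0.68, -0.28, 2.12, 0.64, 0.71, -2.52], [-0.68, -0.28, 2.12, 0.64, 0.71, 0.62]] [ 0.7  -0.07 -0.71]
-1 60 [None, [-0.74, -0.32, 2.26, 1.17, 0.6, 0.12]] [ 0.86 -0.09 -0.5 ]
```

Run:
```python
from h import *
A0=np.array([.4406,-.2983,.031])+M*.050
def pose(A,phi):
    q=tip(phi);return A-.007*rot(q).as_matrix()[:,2],q
def go(A,phi,feed=.15):
    p,q=pose(A,phi);bot.move_straight(p,q,feed)
for A,phi in((A0+[0,0,.06],-45),(A0,-45),(A0+[0,0,.08],0),([.45,-.33,.06],30),([.45,-.33,.06],35)):
    q=bot.ik(*pose(np.array(A),phi));print(phi,None if q is None else q.round(2))
```

```text
-45 [-0.86  0.53  1.53  0.25  1.84  1.88]
-45 [-0.86  0.6   1.53  0.24  1.76  1.86]
0 [-0.74  0.05  1.92 -0.    1.17  2.03]
30 [-0.58 -0.12  2.26 -0.51  0.63  2.55]
35 [-0.55 -0.13  2.3  -0.68  0.58  2.72]
```

Run:
```python
from h import *
A0=np.array([.4406,-.2983,.031])+M*.050
def pose(A,phi):
    q=tip(phi);return np.array(A)-.007*rot(q).as_matrix()[:,2],q
def go(A,phi,feed=.15):
    p,q=pose(A,phi);bot.move_straight(p,q,feed)
tz=rot(tip(-45)).as_matrix()[:,2]
bot.move_to(*pose(A0-.09*tz,-45))
go(A0,-45)
bot.set_gripper(0,25)
s=bot.read_state();print(s["time_s"],s["grip_width"]*95,s["grasp_force"],s["ft_force"])
go(A0+[0,0,.06],-20); B=np.array([.45,-.33,.075]); go(B,30)
s=bot.read_state();print(s["time_s"],s["grip_width"]*95,s["grasp_force"],s["ft_force"])
im1=shot("scene","s1");im2=shot("wrist","w3")
u,v=proj("s1",[.45,-.33,.05]).astype(int)
a=cv2.resize(im1[v-60:v+60,u-56:u+56],(400,428));b=cv2.resize(im2,(400,300))
cv2.imwrite("pics/c2.png",np.hstack([a[:420],cv2.copyMakeBorder(b,0,120,0,0,cv2.BORDER_CONSTANT)])[...,::-1])
```

```text
8.4 61.95944966563683 24.960941728340345 [ 0.39581687 -0.79646747  0.53546485]
10.2333 62.0547425934249 24.904696637272536 [ 0.70896573 -0.50879804 -0.12048405]
```

View pics/c2.png

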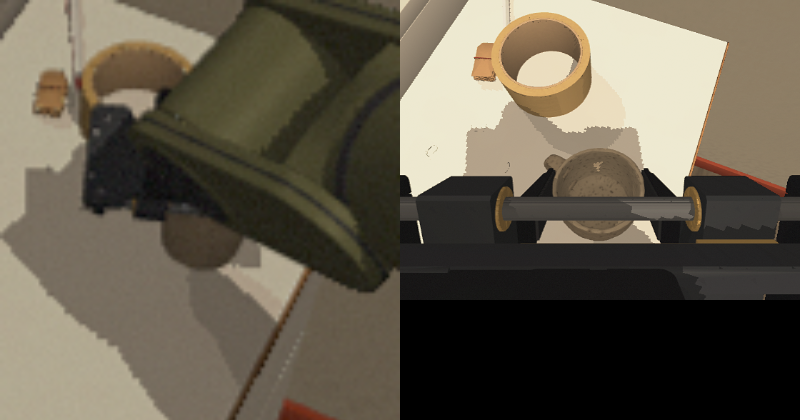

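The mug is held near its rim, mouth facing up at the camera, handle on the left at (553,162), which is +x. Next I lower it and let go.

Run:
```python
from h import *
def pose(A,phi):
    q=tip(phi);return np.array(A)-.007*rot(q).as_matrix()[:,2],q
f0=bot.read_state()["ft_force"][2]
for z in np.arange(.063,.044,-.003):
    bot.move_straight(pose([.45,-.33,z],30)[0],None,.06)
    f=bot.read_state()["ft_force"][2]-f0
    if f>3: break
print("z",z,f)
bot.set_gripper(1.0); 
tz=rot(tip(30)).as_matrix()[:,2]
p=bot.read_state()["position"]
bot.move_straight(p-.09*tz+[0,0,.0],None,.2)
bot.move_to([.40,-.26,.24],down(np.pi/2))
im=shot("wrist","w4");print(bot.read_state()["time_s"])
bot.move_straight([.40,-.16,.24],None,.3)
im2=shot("wrist","w5");print(bot.read_state()["time_s"])
o=[]
for n,i in(("w4",im),("w5",im2)):
    u,v=proj(n,[.46,-.32,.03]).astype(int);u0,v0=max(u-66,0),max(v-66,0);print(n,u0,v0)
    o.append(cv2.resize(i[v0:v0+133,u0:u0+133],(400,400),interpolation=cv2.INTER_CUBIC))
cv2.imwrite("pics/c3.png",np.hstack(o)[...,::-1])
```

```text
z 0.05099999999999999 7.433615112133018
17.0417
17.575
w4 156 177
w5 66 177
```

View pics/c3.png

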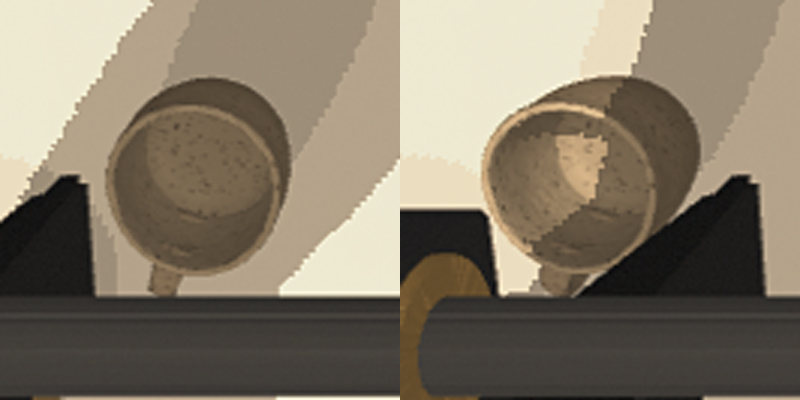

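Run:
```python
from h import *
P=lambda n,u,v,ou,ov:(n,np.array([ou+u/3.0075,ov+v/3.0075]))
rim,e=tri(P("w4",194.5,190,156,177),P("w5",170,187.5,66,177));print("rim",rim,e)
for u,v in((165.5,278),(163,295)):
  h=onz("w4",P("w4",u,v,156,177)[1],.045)-rim; print(h,np.degrees(np.arctan2(h[1],h[0])))
bot.move_to([.58,-.127,.40],down(np.radians(84.3)))
a=shot("wrist","w6")
bot.move_straight([.70,-.127,.40],None,.3)
b=shot("wrist","w7");print(bot.read_state()["time_s"])
for i,n in((a,"w6"),(b,"w7")):
    o=[]
    for c in([.6398,.015,.245],[.611,-.268,.245]):
        u,v=proj(n,c).astype(int);u0,v0=int(np.clip(u-66,0,427)),int(np.clip(v-50,0,320));print(n,u0,v0)
        o.append(cv2.resize(i[v0:v0+100,u0:u0+133],(400,300),interpolation=cv2.INTER_CUBIC))
    x=np.hstack(o) if n=="w6" else np.vstack([x,np.hstack(o)])
cv2.imwrite("pics/c4.png",x[...,::-1])
```

```text
rim [ 0.44622739 -0.31727034  0.05853192] 0.00016830437184203907
[ 0.03807906 -0.01413673 -0.01353192] -20.367284962611382
[ 0.04469191 -0.01534949 -0.01353192] -18.955093449298463
19.1833
w6 367 199
w6 66 199
w7 367 68
w7 38 68
```

View pics/c4.png

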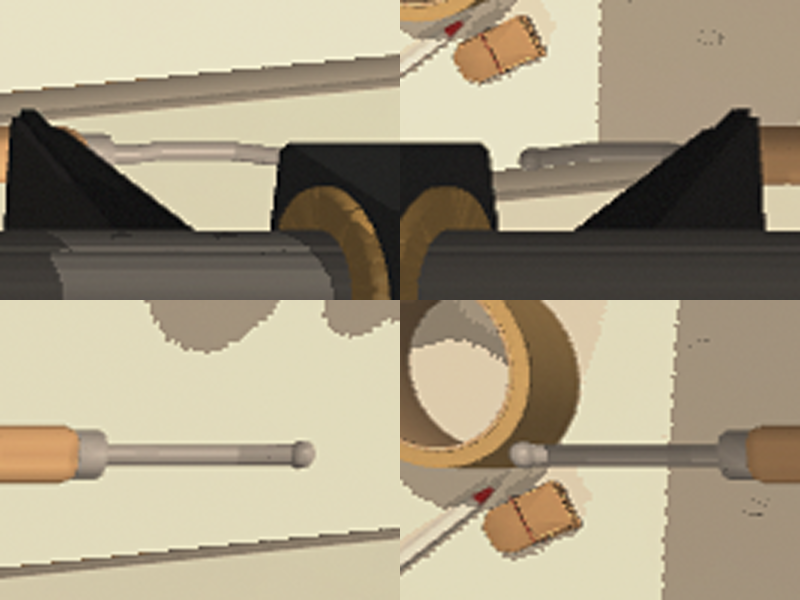

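Run:
```python
from h import *
s=3.0075
P=lambda n,u,v,ou,ov:(n,np.array([ou+u/s,ov+v/s]))
print("Rball",*tri(P("w6",130,158,66,199),P("w7",121,154,38,68)))
print("Lferr",*tri(P("w6",112,152,367,199),P("w7",107,153,367,68)))
L=lambda u,v:onz("w7",P("w7",u,v,367,68)[1],.245); Rr=lambda u,v:onz("w7",P("w7",u,v,38,68)[1],.245)
print("w7 z.245: Lf",L(107,154),"Lball@.252",onz("w7",P("w7",304,154,367,68)[1],.252),"Rf",Rr(319,154),"Rball",onz("w7",P("w7",121,154,38,68)[1],.252))
f=1/1.4
for X,n in(([.6393,.0352,.252],"Lball"),):
    print(proj("top",X)/f,proj("scene",X)/f)
```

```text
Rball [ 0.60977873 -0.28800993  0.24923246] 0.0001898902202936221
Lferr [ 0.63747919 -0.0121301   0.24493205] 0.00040071034108158174
w7 z.245: Lf [ 0.63776059 -0.0117342   0.245     ] Lball@.252 [0.6432525  0.04085484 0.252     ] Rf [ 0.61519286 -0.23395468  0.245     ] Rball [ 0.60998691 -0.28670552  0.252     ]
[279.7822585  255.55301728] [268.59989917 320.91619809]
```

```bash
cat >> h.py <<'E'
YR=np.array([.1011,.9949,0]);XR=np.array([.9949,-.1011,0]);CB=np.array([.6266,-.1229,.245])
ROD=np.array([-.037,0,-.005]) # rod's place in the tool frame when hanging on it
def hang(s,dz,th=0,al=0):
    q=R.from_rotvec(XR*al)*R.from_rotvec(-YR*np.radians(th))*rot(down(np.arctan2(YR[1],YR[0])))
    rp=CB+R.from_rotvec(XR*al).apply(YR*s)+np.array([0,0,dz])
    return rp-q.apply(ROD),quat(q)
def rep(t):
    s=bot.read_state();print(t,"t",s["time_s"],"F",s["ft_force"].round(1),"w",round(s["grip_width"]*95,1),"g",round(s["grasp_force"],1))
def grab(xy,hyaw):
    q=down(np.radians(hyaw+90))
    bot.move_to([*xy,.13],q);bot.move_straight([*xy,.036],None,.15);bot.set_gripper(0,15);rep("grip")
    bot.move_straight([*xy,.20],None,.25)
def insert(sg,al=0):
    p,q=hang(sg*.190,.013,0,al)
    bot.move_straight(p-.13*XR+[0,0,.0],q,.25);bot.move_straight(p,None,.2);rep("start")
    for s in(.172,.155,.138):
        bot.move_straight(hang(sg*s,.013,0,al)[0],None,.1);rep(s)
        f=bot.read_state()["ft_force"]
        if np.linalg.norm(f)>8: print("STOP");break
E
python3 - <<'E'
from h import *
for a in((.19,.013),(.138,.013),(.138,0,40,-.15),(-.19,.013,0,-.17),(-.138,0,40,0)):
    q=bot.ik(*hang(*a));print(a,None if q is None else q.round(2))
grab((.4251,-.0737),-10.7)
insert(1)
shot("scene","s2");a=shot("top","t2")
i=cv2.imread("pics/s2.png");u,v=proj("s2",CB+.138*YR).astype(int)
u0,v0=u-50,v-50;u2,v2=proj("t2",CB+.138*YR).astype(int)
cv2.imwrite("pics/c5.png",np.hstack([cv2.resize(i[v0:v0+100,u0:u0+100],(400,400),interpolation=2),cv2.resize(a[v2-50:v2+50,u2-50:u2+50,::-1],(400,400),interpolation=2)]))
E
```

```text
(0.19, 0.013) [ 0.03  0.03  1.71 -0.    1.4  -1.44]
(0.138, 0.013) [-0.06  0.01  1.73 -0.    1.4  -1.53]
(0.138, 0, 40, -0.15) [ 0.02 -0.27  2.19 -0.37  0.56 -1.26]
(-0.19, 0.013, 0, -0.17) [-0.51  0.06  1.63 -0.16  1.39 -1.95]
(-0.138, 0, 40, 0) [-0.64 -0.21  2.11  0.54  0.7  -2.43]
grip t 22.05 F [0.1 0.6 1.2] w 61.8 g 15.0
start t 24.5083 F [-0.9 -0.4 -1.2] w 61.9 g 15.0
0.172 t 24.8417 F [ 0.4  0.7 -1.8] w 61.8 g 15.0
0.155 t 25.1583 F [ 0.5 -0.2 -0.2] w 61.8 g 15.0
0.138 t 25.475 F [-0.3 -0.3 -0.6] w 61.8 g 15.0
```

View pics/c5.png

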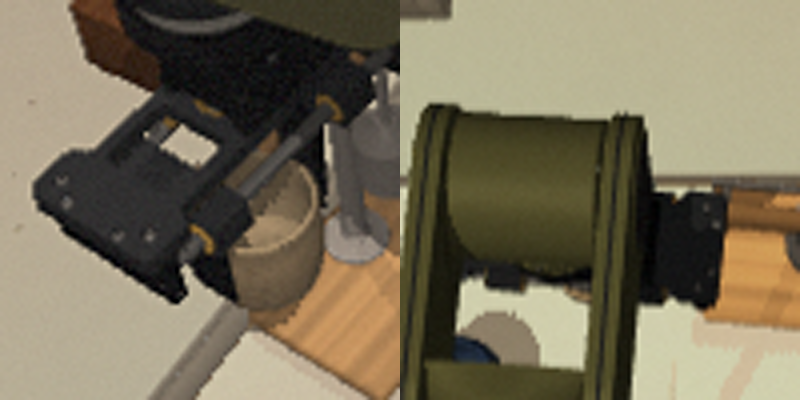

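The gripper hides the handle in both views, but the slide met no resistance. I'll lower the mug and check the bar's tilt before letting go.

Run:
```python
from h import *
bot.move_straight(hang(.138,0)[0],None,.06);rep("low")
bot.move_straight(*hang(.138,0,0,-.15),.06);rep("tilt")
bot.move_straight(*hang(.138,0,40,-.15),.08);rep("swing")
shot("scene","s3");i=cv2.imread("pics/s3.png")
u,v=proj("s3",CB-.03*YR).astype(int);print(u-75,v-75)
for al in(0,-.15): print(al,(proj("s3",CB+R.from_rotvec(XR*al).apply(-YR*.165+[0,0,.007]))-[u-75,v-75])*4)
cv2.imwrite("pics/c6.png",cv2.resize(i[v-75:v+75,u-75:u+75],(600,600),interpolation=2))
```

```text
low t 25.9417 F [-0.2 -0.2 -0.2] w 61.9 g 15.0
tilt t 26.4333 F [ 0.3  0.2 -1.1] w 61.8 g 15.0
swing t 27.2833 F [ 0.4 -0.4  0.3] w 61.8 g 15.0
174 97
0 [440.63304433 154.16606569]
-0.15 [438.13126325 124.77249628]
```

View pics/c6.png

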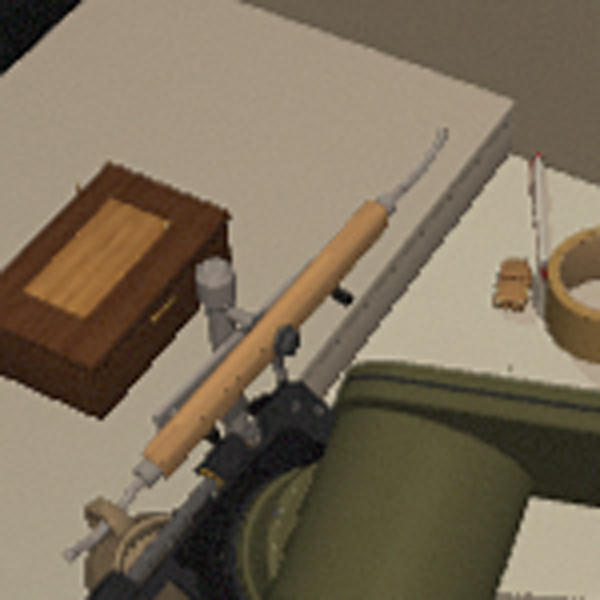

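The left peg runs through the handle near (105,520), and the right tip at (444,132) has risen, so the bar is tilting. Release, then take the second mug.

Run:
```python
from h import *
bot.set_gripper(1.0);bot.pause(.3)
p,q=hang(.138,0,40,-.15)
bot.move_straight(p-.10*rot(q).as_matrix()[:,2],None,.15)
bot.move_straight(p-.10*rot(q).as_matrix()[:,2]+[-.07,0,.04],None,.25)
q=down(np.radians(70));bot.move_to([.4462,-.3173,.13],q)
shot("scene","s4");i=cv2.imread("pics/s4.png");rep("x")
u,v=proj("s4",CB-.03*YR).astype(int);u0,v0=u-80,v-65
for al in(-.13,-.15,-.17): print(al,(proj("s4",CB+R.from_rotvec(XR*al).apply(-YR*.165+[0,0,.007]))-[u0,v0])*4,(proj("s4",CB+R.from_rotvec(XR*al).apply(YR*.165+[0,0,.007]))-[u0,v0])*4)
cv2.imwrite("pics/c7.png",cv2.resize(i[v0:v0+150,u0:u0+160],(640,600),interpolation=2))
```

```text
x t 31.2 F [-0.2  0.3  0.3] w 94.9 g 0.0
-0.13 [458.68046872  88.52134871] [ 85.34377576 518.76861796]
-0.15 [458.13126325  84.77249628] [ 86.87985558 522.04697195]
-0.17 [457.51448225  81.08086485] [ 88.49256735 525.20606934]
```

View pics/c7.png

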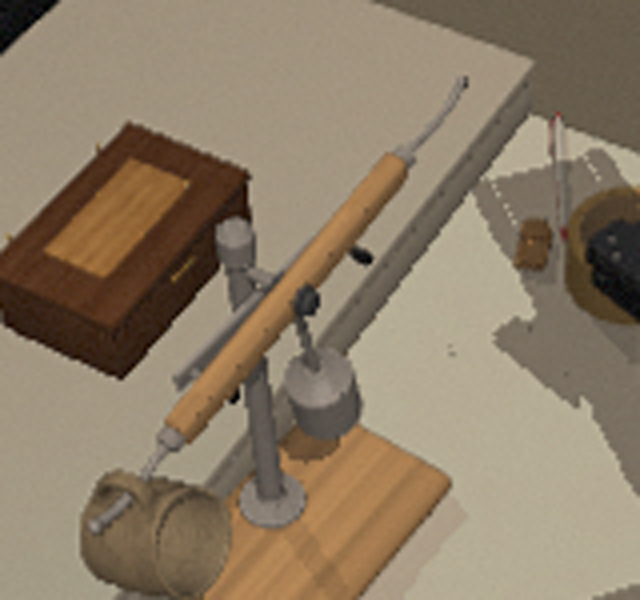

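The first mug hangs on the left peg, with the right ball at (463,82), which puts the tilt at about -0.165. Now the second.

Run:
```python
from h import *
grab((.4462,-.3173),-20)
insert(-1,-.165)
```

```text
grip t 32.8667 F [-0.4 -0.3  1.6] w 61.9 g 15.0
start t 34.975 F [ 0.2 -0.9 -1.4] w 61.8 g 15.0
0.172 t 35.3083 F [ 0.4  0.2 -1. ] w 61.9 g 15.0
0.155 t 35.625 F [ 0.3  0.1 -1.6] w 62.0 g 15.0
0.138 t 35.9417 F [-0.6 -0.7 -0. ] w 61.6 g 15.0
```

Run:
```python
from h import *
bot.move_straight(hang(-.138,0,0,-.165)[0],None,.06);rep("low")
bot.move_straight(*hang(-.138,0,0,-.01),.05);rep("tilt")
bot.move_straight(*hang(-.138,0,38,-.01),.08);rep("swing")
shot("scene","s5");i=cv2.imread("pics/s5.png")
u,v=proj("s5",CB-.03*YR).astype(int);u0,v0=u-80,v-65
for al in(0,-.165): print(al,(proj("s5",CB+R.from_rotvec(XR*al).apply(-YR*.165+[0,0,.007]))-[u0,v0])*4,(proj("s5",CB+R.from_rotvec(XR*al).apply(YR*.165+[0,0,.007]))-[u0,v0])*4)
cv2.imwrite("pics/c8.png",cv2.resize(i[v0:v0+150,u0:u0+160],(640,600),interpolation=2))
```

```text
low t 36.3083 F [-0.6  0.1 -0.6] w 62.0 g 15.0
tilt t 36.8833 F [-1.  -1.1 -0.1] w 61.5 g 15.0
swing t 37.725 F [0.  0.2 0.7] w 61.8 g 15.0
0 [460.63304433 114.16606569] [ 77.33033617 494.59378612]
-0.165 [457.67503493  81.99831342] [ 88.08228964 524.42749809]
```

View pics/c8.png

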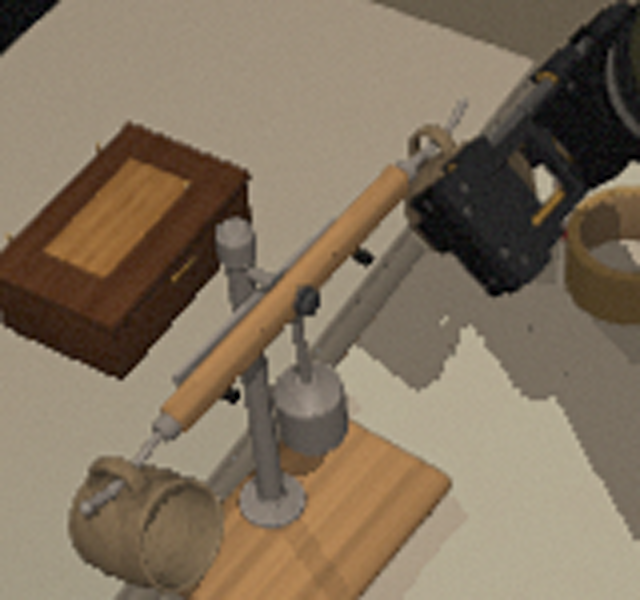

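The right peg passes through the handle ring at (432,140), and its tip shows beyond the ring at (463,103). Release.

Run:
```python
from h import *
bot.set_gripper(1.0);bot.pause(.3)
p,q=hang(-.138,0,38,-.01);z=rot(q).as_matrix()[:,2]
bot.move_straight(p-.10*z,None,.15);bot.move_straight(p-.10*z+[-.08,0,.04],None,.2)
bot.move_to([.35,-.35,.30],down(np.pi/2));bot.pause(4)
shot("scene","s6");i=cv2.imread("pics/s6.png");rep("end")
u,v=proj("s6",CB-.03*YR).astype(int);u0,v0=u-80,v-65
cv2.imwrite("pics/c9.png",cv2.resize(i[v0:v0+150,u0:u0+160],(640,600),interpolation=2))
bot.pause(1);b=shot("scene","s7");print("moving px",np.abs(b[...,::-1].astype(int)-i)[v0:v0+150,u0:u0+160].max(-1).__gt__(30).sum())
```

```text
end t 44.9167 F [ 0.3 -0.1 -0.5] w 95.1 g 0.0
moving px 0
```

View pics/c9.png

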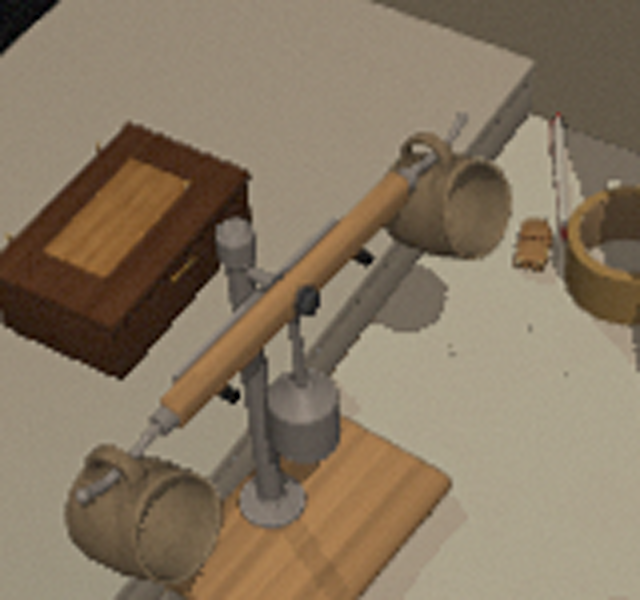

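Run:
```python
from h import *
a=cv2.imread("pics/scene0.png",0);b=cv2.imread("pics/s7.png",0)
def m(X,w,h):
    u,v=proj("s7",X).astype(int)
    t=cv2.resize(a[v-h:v+h,u-w:u+w],None,fx=8,fy=8,interpolation=2);s=cv2.resize(b[v-h-8:v+h+8,u-w-8:u+w+8],None,fx=8,fy=8,interpolation=2)
    _,sc,_,l=cv2.minMaxLoc(cv2.matchTemplate(s,t,cv2.TM_CCOEFF_NORMED));return np.array(l)/8-8,sc
for n,X,w,h in(("tipR",CB-.163*YR+[0,0,.007],5,5),("tipL",CB+.163*YR+[0,0,.007],5,5),("barR",CB-.09*YR,7,7),("barL",CB+.09*YR,7,7),("weight",CB-[0,0,.1],10,10),("post",CB+XR*.036+[0,0,.04],7,7)):
    print(n,*m(X,w,h))
J=lambda X:proj("s7",CB+R.from_rotvec(XR*.05).apply(X))-proj("s7",CB+X)
print("per .05 rad: R",J(-YR*.163),"L",J(YR*.163),"barR",J(-YR*.09),"W",J(np.array([0,0,-.1])))
```

```text
tipR [0.    0.125] 0.9343540072441101
tipL [ 1.    -7.125] 0.6822059750556946
barR [-6.25  6.25] 0.8727988004684448
barL [-0.25 -0.25] 0.9519259333610535
weight [-0.125  0.125] 0.983233630657196
post [0. 0.] 0.9972308278083801
per .05 rad: R [-0.07382733  2.6173169 ] L [-0.63095646 -2.46683091] barR [0.02355002 1.43945226] W [-1.31507368  1.35629463]
```

```bash
python3 -c "
from rig import bot
print(bot.finish_job())"
```

```text
the job is handed in; nothing more can be done
None
```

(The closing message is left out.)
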